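# Snap the stroke clip on the cylinder rod and bring it up to the gland

### The job

Fit the orange stroke clip to the small cylinder: press it straight down over the bare middle of the bright rod, clear of the brass gland, until both arms snap past the rod and its black pad sits on it. Then slide it along the rod until it bears squarely against the gland with no gap, pressing gently all the while, and let go. Leave the fitting, punch, jar and offcut alone.

Things in the scene. Friction and masses are not known exactly. Their poses are not given: they have to be found in the camera images.
- clip_grip (a point): Orange stroke clip, loose, 50 to 85 g, standing on the bench on its two arm tips, jaws open downward. This point is in the middle of its grip block on top, a square block 20 x 20 x 28 mm with ribs; it lies 41 mm above the bore axis, the block reaching from 26 to 54 mm above that axis. Axes: y along the bore, z up, x across the arms.
- clip_bore (a point): Centre of the clip's bore: same axes. The clip is 24 mm long along y (12 mm either side of this point), 34 mm over its arms, and reaches 16.5 mm below this point (arm tips). With the clip home on the rod this point lies on the rod's axis.
- clip: The whole clip, same origin and axes as clip_bore. Pushed down over the rod it first touches when the bore is about 16 mm above the rod axis, resists with some 7 to 16 N while the arms spread (they yield only under steady pressure, and about 3 mm each), snaps when the bore is about 8 mm above the rod axis and then pulls itself down until the pad stops it hard on the rod. Once on, it grips the rod and takes about 2 to 8 N to slide along.
- clip_pad: Black pad under the clip's top, same origin and axes as clip_bore; its underside is 10 mm above the bore axis and rests on the rod when the clip is home.
- clip_arm_a (a joint): Opening angle of the clip's arm on its +x side, rad: 0 sprung shut, about 0.15 as it passes the widest point, below 0.1 when snapped on.
- clip_arm_b (a joint): The same for the arm on its -x side.
- rod_mid (a point): Middle of the bare, bright steel rod of the small cylinder, on its axis. Rod 20 mm in diameter, level, 60 mm above the bench, bare for 40 mm from here to the rod eye (+y) and 40 to 60 mm to the gland (-y). y runs along the rod away from the gland, z up.
- rod: The rod, fixed; origin on its axis near the barrel end, 60 mm from rod_mid; y along it towards rod_mid, away from the gland. Barrel, gland and the rod eye at the far end reach at most 20 mm above the rod axis. The clip touches the gland when the bore centre is 12 mm in front of the gland's face.
- cylinder: The small cylinder, fixed; origin on the bench under the rod's origin. Where the rod leaves its barrel sits a brass gland (gland_c0, centre 15 mm behind its face), 34 mm across, flat face towards rod_mid. It is screwed out by a different, unmeasured amount each time: the face lies 0 to 20 mm from the rod's origin towards rod_mid, to be found by touch or sight. It does not yield.
- fitting: Bystander: brass fitting 16 x 18 x 34 mm standing on the bench; origin at its foot.
- punch: Bystander: stepped brass-coloured punch 29 mm wide, 45 mm high, standing; origin at its foot.
- jar: Bystander: clear jar with a blue lid, 65 mm wide, 60 mm high; origin at its foot.
- offcut: Bystander: short wooden offcut 45 x 85 x 22 mm; origin under its middle.
There are look-alikes about, which are no part of the job. Of the things shaped like the clip, the orange one is meant.

How it is judged:
On the way, in this order (a step that is already met when the one before it is completed fails the run):
1. the clip has snapped on to the bare rod, its pad on the rod and at least 8 mm clear of the gland (z of clip_bore in the frame of rod_mid between -0.0015 and 0.0015 m and x of clip_bore in the frame of rod_mid between -0.0025 and 0.0025 m and value of joint each of clip_arm_a, clip_arm_b below 0.1 rad and angle between the y axis of clip_bore and the y axis of rod_mid, either way round below 0.12 rad and angle between clip_bore's own z axis and vertical below 0.2 rad and distance between clip_bore and gland_c0 above 0.035 m), for 0.2 s.
2. the clip, still on the rod, bears against the gland (z of clip_bore in the frame of rod_mid between -0.0015 and 0.0015 m and x of clip_bore in the frame of rod_mid between -0.0025 and 0.0025 m and value of joint each of clip_arm_a, clip_arm_b below 0.1 rad and angle between the y axis of clip_bore and the y axis of rod_mid, either way round below 0.12 rad and angle between clip_bore's own z axis and vertical below 0.2 rad and distance between clip_bore and gland_c0 below 0.0287 m and contact force between clip and gland_c0 above 3 N), for 0.1 s.
At the end, for the whole second after the job is handed in: The clip is on the rod: bore within 1.5 mm in height and 2.5 mm sideways of the rod axis, bore within 0.12 rad of the rod, upright within 0.2 rad, both arms shut below 0.10 rad; gap to the gland under 1.5 mm; at rest (z of clip_bore in the frame of rod_mid between -0.0015 and 0.0015 m and x of clip_bore in the frame of rod_mid between -0.0025 and 0.0025 m and value of joint each of clip_arm_a, clip_arm_b below 0.1 rad and angle between the y axis of clip_bore and the y axis of rod_mid, either way round below 0.12 rad and angle between clip_bore's own z axis and vertical below 0.2 rad and distance between clip_bore and gland_c0 below 0.0287 m and linear speed of clip below 0.02 m/s); the robot touches nothing.
It fails at once if the pad is driven on to the rod with more than 30 N (contact force between clip_pad and rod above 30 N).
It fails at once if the clip is driven against the gland with more than 20 N (contact force between clip and gland_c0 above 20 N).
It fails at once if the fitting, punch, jar or offcut is moved by more than 15 mm (distance of any of fitting, punch, jar, offcut from where it was at the start of the episode above 0.015 m).
It also fails if it takes over 58 s, if anything falls off the work surface, if the arm or the gripper's body presses on something with over 40 N, if the wrist force passes 120 N, or if a joint passes its speed limit or range.

### The arm

A 6-joint arm with a two-finger parallel gripper is mounted at the origin on a cart in front of the work surface, level with it; the furniture and walls round the work are solid. World frame = base frame: x ahead of the robot, y to its left, z up, the work surface at z = 0. Lengths are in m, angles in rad, forces in N, time in s.
With the tool pointing down it reaches from about 0.35 to 0.775 m from the base axis. Payload 7.3 kg.
Tool frame: the origin (TCP) lies at the very end of the fingers, on their centre line; the grasp point (between the pads) lies 19 mm behind it; z points along the fingers, y is the line along which they close (so a half turn about z gives the same grasp; the last joint's range is limited). The gripper opens to 92 mm and grips with 3 to 60 N. Pads are 19 mm wide; open, the fingers measure 130 mm over their backs; the gripper's body (75 mm by 190 mm) begins 47 mm behind the grasp point.
Start: joints at [-1.332, 0.342, 1.524, -0, 1.275, -0.146], TCP at [0.197, -0.487, 0.227] pointing down, gripper open.
Joint ranges: [-2.53, 2.53], [-0.77, 2.02], [0.04, 2.7], [-1, 4.14], [0.28, 2.66], [-3.11, 3.11]. Speed limits (rad/s): [2.57, 2.57, 3.14, 3.14, 3.14, 3.14].

### API

Orientations are given as [roll, pitch, yaw] about the fixed x, y, z axes, in that order (R = Rz(yaw) Ry(pitch) Rx(roll)).
In Python, from cell import robot gives the robot as it stands.
- The arm moves only by the tool apply_moves, never from a script. Its argument "motion" is text: rows parted by semicolons, each of 7 numbers parted by spaces: the opening in per cent of the stroke, from 0 (shut) to 100 (fully open), then the shift along the tool's x, y, z in cm, then the turn, a rotation vector about the tool's x, y, z in rad. A call has 1 to 20 rows; each row shifts and turns the commanded pose from where the row before left it, along the tool's axes as they then stand; what a row does not reach is not made up. A row lasts 1/8 s, in which the tool goes at most 62.5 mm and 10.7 degrees, less where a joint would pass 70% of its speed; a pose out of reach is approached as far as the arm can. A call with a gripper value outside its range is refused whole. The fingers move at their own pace and stop on an object; "force" is the grip in N (left out, the last holds). Time passes only in rows, so rows that do not move let the fingers close. It gives the time, the measured TCP pose, the force, the opening and the grip force at its end, in the units of the state.
- robot.observe(): the state, without advancing time (a new reading comes with each control period).
- robot.read_camera(name): name is "scene" or "top" or "wrist"; returns a dict with "img" (384x512x3 uint8, red, green, blue), "fovy" (degrees; the focal length in pixels is half the picture's height over the tangent of half this angle, whatever the lens; pixels are square), "cx", "cy" (the principal point, pixels), "R" (3x3) and "t" (3): a world point X has camera coordinates R X + t; the wrist camera has in their place "hand_eye" (4x4, takes a point from camera to tool coordinates, whose origin is the TCP and whose axes are the flange's). Camera axes: x right, y down, z forward; pixel columns grow to the right and rows downward; lengths in m; the calibration is good to about 2 mm. The wrist camera is an equidistant fisheye: a pixel r from the principal point sees the ray r / f radians off the axis. A picture is of the moment at which its call begins: read the wrist's pose just before it. There is no depth.
- robot.hand_in(): hands the job in; it is judged then, once.
Trained networks look in a picture, given as the dict that the camera call returned (one of the last four; its "shot" number tells which), for a name from the list of things; names that differ only in an ending like _2 or _b are one class to them, and where a whole thing is asked for, a point or a joint stands for the part that bears it (a point fixed in the world has none). Each returns a list of dicts, best first, with "score" (0 to 1); they miss things now and then, are a little off and sometimes report something else, mostly with a low value. They report only what shows in the picture. A call takes as long as a camera call. They do not tell look-alikes from the thing itself.
- robot.search_frame(target, picture): "centre" ([x, y, z] in m, in world coordinates, good to about 4 mm: the middle of the surface that is visible of it).
- robot.trace(target, picture): "pixels" (384x512 bool, what is visible of it).
The state is a dict: "time": time; "qpos": joint angles; "qvel": joint speeds; "joint_efforts": joint torques, N m; "tool_pos": TCP position; "tool_rot": TCP orientation; "contact_force": force on the tool from outside, world axes, zero at the start; "torque": the same for the moment, N m; "opening": finger opening in m; "grip_force": force on a finger pad.
Only numpy, scipy, OpenCV 4.12 (cv2) and the standard library are available. Lean on these libraries where they do the work, as an engineer would, in place of code of your own. Each camera call takes 0.05 s, during which the arm holds its last target. There are 200 camera calls.

## Working session

There is one attempt and no reset: what is moved stays moved. The work goes in short steps, Python scripts to look and compute and a tool call to move; the robot and the scene stay as the last step left them, time stands still between calls to the robot, and variables do not carry over. Pictures are saved under pics/ and viewed, at most 10 in all, crops included, and the job is handed in when it is done.

Besides the shell and the picture viewer there is one more tool, called after "Emit:" by a JSON object that holds its "name" and its "arguments", one argument or row to a line. apply_moves: Moves the arm, as the interface text tells. Its arguments: {"type":"object","properties":{"motion":{"type":"string"},"force":{"type":"number"}},"required":["motion"]}

```bash
mkdir -p pics
cat > h.py <<'E'
import numpy as np, cv2
from cell import robot
def save(p,n,crop=None,k=1):
    im=p["img"][:,:,::-1]
    if crop: im=im[crop[1]:crop[3],crop[0]:crop[2]]
    cv2.imwrite("pics/"+n,cv2.resize(im,None,fx=k,fy=k,interpolation=cv2.INTER_CUBIC))
def proj(p,X):
    f=p["img"].shape[0]/2/np.tan(np.radians(p["fovy"])/2); c=p["R"]@np.array(X)+p["t"]
    return np.array([p["cx"]+f*c[0]/c[2],p["cy"]+f*c[1]/c[2]])
def ray(p,uv,z):
    f=p["img"].shape[0]/2/np.tan(np.radians(p["fovy"])/2)
    d=p["R"].T@np.array([(uv[0]-p["cx"])/f,(uv[1]-p["cy"])/f,1]); o=-p["R"].T@p["t"]
    return o+d*(z-o[2])/d[2]
E
python3 - <<'E'
from h import *
ims=[]
for c in("scene","top"):
    p=robot.read_camera(c); ims.append(p["img"])
    print(c,p["fovy"],(-p["R"].T@p["t"]).round(3))
    for n in("clip","clip_grip","clip_pad","rod","cylinder","fitting","punch","jar","offcut"):
        for d in robot.search_frame(n,p)[:3]: print(n,np.round(d["centre"],3),round(d["score"],2),proj(p,d["centre"]).round())
    save(p,c+"0.png",k=1.5)
print(robot.observe())
E
```

```text
scene 44.742130009371735 [-0.104  0.822  0.544]
clip [0.397 0.241 0.039] 0.83 [262. 253.]
clip [ 0.436 -0.157  0.041] 0.63 [352. 182.]
clip_grip [0.392 0.24  0.036] 0.95 [264. 255.]
clip_grip [ 0.433 -0.157  0.038] 0.63 [353. 183.]
rod [0.581 0.269 0.066] 0.66 [188. 215.]
cylinder [0.585 0.224 0.018] 0.93 [204. 226.]
fitting [0.421 0.041 0.016] 0.42 [312. 221.]
punch [0.524 0.424 0.019] 0.59 [147. 277.]
jar [0.393 0.24  0.038] 0.74 [264. 254.]
offcut [0.433 0.435 0.024] 0.67 [174. 299.]
offcut [0.389 0.235 0.017] 0.35 [267. 262.]
top 51.628839914963905 [0.417 0.142 1.118]
clip [0.589 0.202 0.047] 0.63 [229. 180.]
clip [0.403 0.228 0.047] 0.52 [218. 249.]
clip_grip [0.4   0.232 0.043] 0.67 [217. 250.]
clip_grip [ 0.435 -0.157  0.046] 0.48 [361. 239.]
rod [0.589 0.27  0.061] 0.54 [204. 179.]
rod [0.443 0.424 0.022] 0.27 [147. 233.]
cylinder [0.589 0.2   0.043] 0.92 [230. 180.]
punch [0.522 0.416 0.017] 0.54 [152. 205.]
jar [0.677 0.108 0.059] 0.86 [264. 148.]
{'time': 1.0, 'qpos': array([-1.33200531e+00,  3.41981798e-01,  1.52411046e+00,  1.08866894e-05,
        1.27540066e+00, -1.46021555e-01]), 'qvel': array([ 3.72516177e-04, -7.28915559e-04, -1.03782117e-03, -7.21412637e-05,
        7.58070090e-04, -4.35495703e-04]), 'joint_efforts': array([-5.39924386e-04, -4.31140602e+01, -2.44482315e+01,  7.20250723e-02,
        4.81432001e-02,  1.75978340e-05]), 'tool_pos': array([ 0.197094  , -0.48661476,  0.22674631]), 'tool_rot': array([3.14149246e+00, 4.20723636e-06, 3.84809406e-01]), 'contact_force': array([ 0.02832273, -0.33106382,  0.6883645 ]), 'torque': array([-0.03480018,  0.00014414, -0.03164708]), 'grip_force': 0.0, 'opening': 0.0914834563289372}
```

View pics/scene0.png

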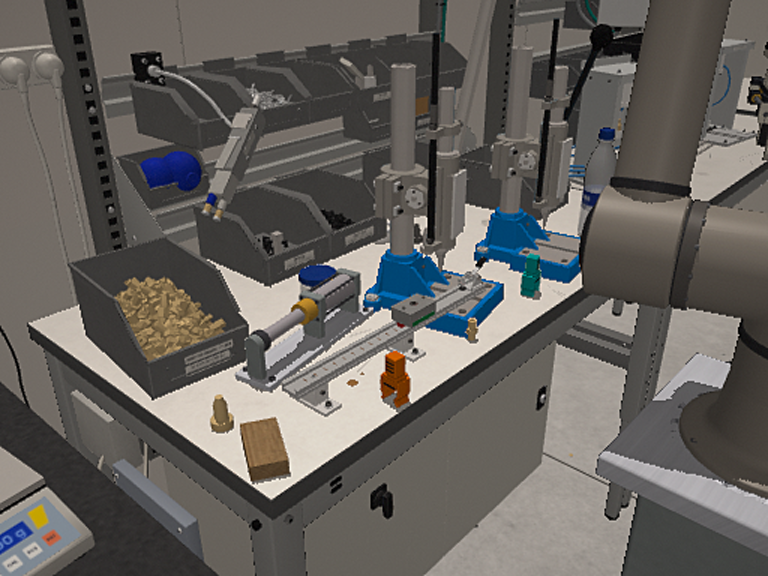

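View pics/top0.png

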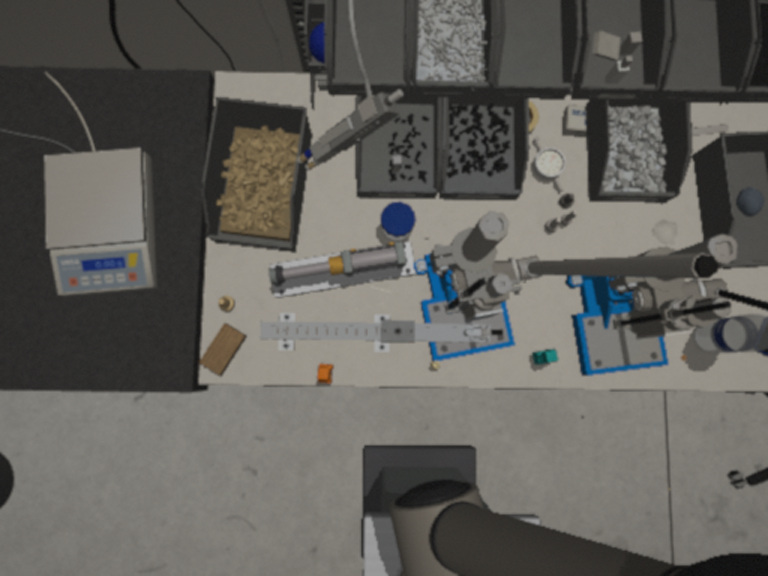

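The orange clip is at scene (264,253) and top (217,249), on two arms with its jaws down. The look-alike is the teal one at scene (352,182) and top (361,239). The orange one is meant. Its crop follows, together with the first swing.

```bash
cat >> h.py <<'E'
from scipy.spatial.transform import Rotation as Ro
def rows(wps,op=100):
    "wps: list of (x,y,z,yaw,n): straight pieces of n rows from the present pose, tool down"
    s=robot.observe(); P=np.array(s["tool_pos"]); R=Ro.from_euler("xyz",s["tool_rot"]); yaw0=s["tool_rot"][2]; out=[]
    for x,y,z,yaw,n in wps:
        T=np.array([x,y,z]); P0=P.copy()
        for i in range(1,n+1):
            q=P0+(T-P0)*i/n; Rn=Ro.from_euler("xyz",[np.pi,0,yaw0+(yaw-yaw0)*i/n])
            d=R.inv().apply(q-P)*100; w=(R.inv()*Rn).as_rotvec()
            out.append("%g %.2f %.2f %.2f %.3f %.3f %.3f"%(op,*d,*w)); P=q; R=Rn
        yaw0=yaw
    print("; ".join(out))
E
python3 - <<'E'
from h import *
p=robot.read_camera("scene"); save(p,"crop.png",(215,210,315,290),6)
p=robot.read_camera("top")
hsv=cv2.cvtColor(p["img"],cv2.COLOR_RGB2HSV); m=cv2.inRange(hsv,(5,180,100),(16,255,255))
m[:235]=0; m[:,:200]=0; m[265:]=0;m[:,240:]=0
c=np.argwhere(m)[:,::-1].astype(np.float32); print(len(c),cv2.minAreaRect(c),ray(p,c.mean(0),.07))
w=robot.read_camera("wrist"); print(w["hand_eye"].round(3),w["fovy"])
r=.385
rows([(.14,-.35,.30,.385,3)]+[(.38*np.cos(a),.38*np.sin(a),.30,.385+k*1.2/8,1) for k,a in enumerate(np.linspace(-1.19,.48,13)[1:],1)])
E
```

```text
77 ((215.90243530273438, 248.3780517578125), (7.398913383483887, 10.711859703063965), 6.340191841125488) [0.40525266 0.23137176 0.07      ]
[[ 0.    -0.955 -0.296  0.081]
 [ 1.     0.     0.     0.   ]
 [-0.    -0.296  0.955 -0.157]
 [ 0.     0.     0.     1.   ]] 65.70646984690485
100 -0.05 -4.93 -2.44 0.000 -0.000 -0.000; 100 -0.05 -4.94 -2.44 0.000 0.000 -0.000; 100 -0.05 -4.94 -2.44 0.000 0.000 -0.000; 100 5.28 -0.04 -0.00 -0.000 0.000 -0.150; 100 5.28 -0.29 -0.00 0.000 0.000 -0.150; 100 5.28 -0.23 -0.00 0.000 0.000 -0.150; 100 5.28 -0.17 -0.00 0.000 0.000 -0.150; 100 5.28 -0.12 -0.00 0.000 0.000 -0.150; 100 5.28 -0.06 -0.00 0.000 0.000 -0.150; 100 5.28 -0.00 -0.00 -0.000 0.000 -0.150; 100 5.28 0.06 0.00 0.000 0.000 -0.150; 100 5.28 0.11 0.00 0.000 0.000 -0.150; 100 5.28 0.17 0.00 0.000 0.000 -0.150; 100 5.28 0.23 0.00 0.000 0.000 -0.150; 100 5.28 0.28 0.00 -0.000 0.000 -0.150
```

View pics/crop.png

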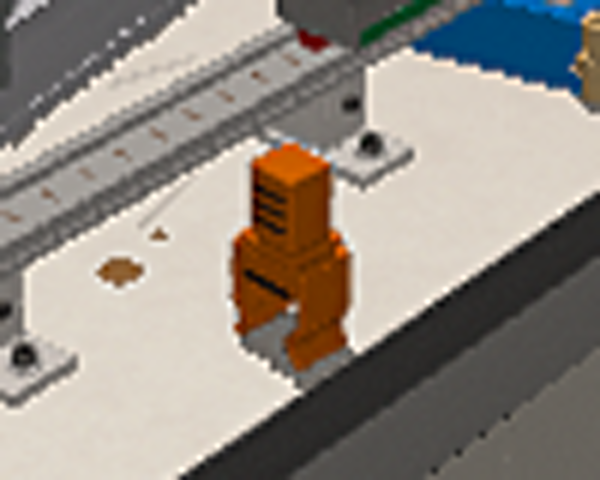

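Confirmed: the crop shows the orange clip at about (264,253), its bore roughly along world y and the ribs on its end face. I'll recompute the swing with less yaw.

Run:
```python
from h import *
A=np.linspace(-1.19,.48,13)[1:]
rows([(.14,-.35,.30,.385,3)]+[(.38*np.cos(a),.38*np.sin(a),.30,.385+k*.1,1) for k,a in enumerate(A,1)]+[(.40,.21,.22,1.6,2)])
```

```text
100 -0.05 -4.93 -2.44 0.000 -0.000 -0.000; 100 -0.05 -4.94 -2.44 0.000 0.000 -0.000; 100 -0.05 -4.94 -2.44 0.000 0.000 -0.000; 100 5.28 -0.04 -0.00 0.000 0.000 -0.100; 100 5.26 -0.55 -0.00 0.000 0.000 -0.100; 100 5.23 -0.76 -0.00 -0.000 0.000 -0.100; 100 5.20 -0.96 -0.00 0.000 0.000 -0.100; 100 5.15 -1.16 -0.00 -0.000 0.000 -0.100; 100 5.10 -1.36 -0.00 0.000 0.000 -0.100; 100 5.05 -1.56 -0.00 -0.000 0.000 -0.100; 100 4.98 -1.76 -0.00 -0.000 0.000 -0.100; 100 4.91 -1.95 -0.00 0.000 0.000 -0.100; 100 4.83 -2.14 -0.00 -0.000 0.000 -0.100; 100 4.74 -2.33 -0.00 0.000 0.000 -0.100; 100 4.65 -2.52 -0.00 0.000 0.000 -0.100; 100 1.68 3.17 4.00 -0.000 0.000 -0.008; 100 1.66 3.18 4.00 0.000 0.000 -0.007
```

Emit:
{"name": "apply_moves", "arguments": {
  "motion": "100 0 -4.9 -2.4 0 0 0; 100 0 -4.9 -2.4 0 0 0; 100 0 -4.9 -2.4 0 0 0; 100 5.3 0 0 0 0 -0.1; 100 5.3 -0.5 0 0 0 -0.1; 100 5.2 -0.8 0 0 0 -0.1; 100 5.2 -1 0 0 0 -0.1; 100 5.2 -1.2 0 0 0 -0.1; 100 5.1 -1.4 0 0 0 -0.1; 100 5 -1.6 0 0 0 -0.1; 100 5 -1.8 0 0 0 -0.1; 100 4.9 -2 0 0 0 -0.1; 100 4.8 -2.1 0 0 0 -0.1; 100 4.7 -2.3 0 0 0 -0.1; 100 4.7 -2.5 0 0 0 -0.1; 100 1.7 3.2 4 0 0 0; 100 1.7 3.2 4 0 0 0; 100 0 0 0 0 0 0"
}}

```text
time: 3.4
tool_pos: [0.4017, 0.2109, 0.2153]
tool_rot: [-3.135, 0.002, 1.586]
contact_force: [-0.2, -0.4, 0.7]
opening: 0.0918
grip_force: 0.0
```

```bash
cat >> h.py <<'E'
def wcam():
    s=robot.observe(); w=robot.read_camera("wrist")
    T=np.eye(4); T[:3,:3]=Ro.from_euler("xyz",s["tool_rot"]).as_matrix(); T[:3,3]=s["tool_pos"]
    w["C"]=T@w["hand_eye"]; w["f"]=192/np.tan(np.radians(w["fovy"])/2); return s,w
def wproj(w,X):
    c=np.linalg.inv(w["C"])@np.r_[X,1]; r=np.hypot(c[0],c[1]); th=np.arctan2(r,c[2])
    return np.array([w["cx"],w["cy"]])+w["f"]*th*c[:2]/r
def wray(w,uv,z):
    d=np.array(uv)-[w["cx"],w["cy"]]; r=np.hypot(*d)+1e-9; th=r/w["f"]
    v=w["C"][:3,:3]@np.r_[np.sin(th)*d/r,np.cos(th)]; o=w["C"][:3,3]
    return o+v*(z-o[2])/v[2]
E
python3 - <<'E'
from h import *
s,w=wcam(); print(s["time"],s["tool_pos"],s["tool_rot"],s["contact_force"],s["qpos"])
for n in("clip","clip_grip","rod","cylinder"):
    for d in robot.search_frame(n,w)[:3]: print(n,np.round(d["centre"],3),round(d["score"],2),wproj(w,d["centre"]).round())
save(w,"w1.png",k=1.5)
E
```

```text
3.4 [0.40169872 0.21091917 0.21532592] [-3.13518846e+00  2.03919003e-03  1.58570231e+00] [-0.16870869 -0.3830478   0.6697849 ] [ 3.14345250e-01  2.26058708e-01  1.72127175e+00 -6.35839334e-05
  1.20098294e+00  2.99468981e-01]
clip [0.404 0.236 0.066] 0.97 [256. 161.]
clip_grip [0.404 0.238 0.064] 0.87 [256. 159.]
rod [0.585 0.272 0.069] 0.58 [417. 137.]
cylinder [0.586 0.231 0.014] 0.81 [394. 163.]
```

View pics/w1.png

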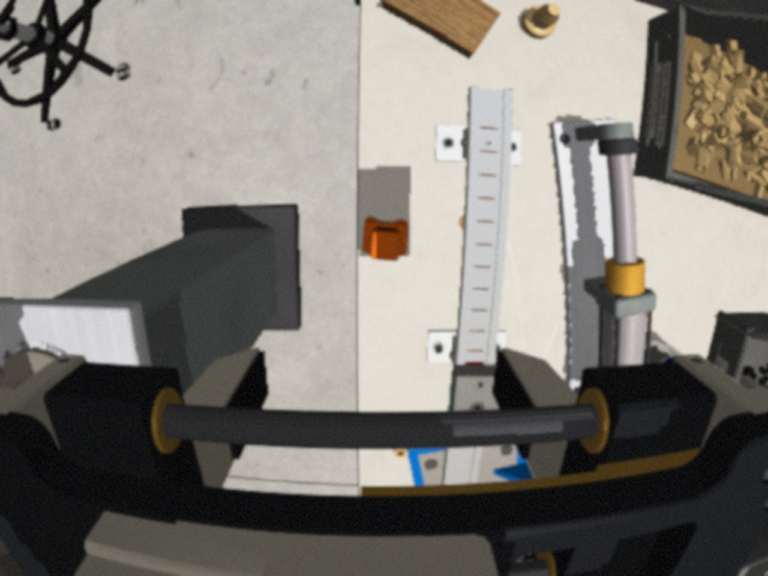

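The wrist view shows the clip at about (257,160), the rod at right from (412,103) to (418,172), and the gland at (418,185). The rail is beside the clip.

Run:
```python
from h import *
s,w=wcam()
for a in[(618.5,155),(627,258)]: print("rod",wray(w,np.array(a)/1.5,.06))
print("gland face",wray(w,np.array((626,261))/1.5,.072),"rail",wray(w,np.array((468,240))/1.5,.03))
im=w["img"]; hsv=cv2.cvtColor(im,cv2.COLOR_RGB2HSV)
m=cv2.inRange(hsv,(5,170,60),(18,255,255)); m[:140]=0;m[180:]=0;m[:,:235]=0;m[:,280:]=0
c=np.argwhere(m)[:,::-1]; print(len(c),c.min(0),c.max(0))
V=hsv[...,2][m>0]; t,_=cv2.threshold(V.reshape(-1,1),0,255,cv2.THRESH_OTSU); print(t)
q=c[V>t]; g=np.array([wray(w,x,.0705)[:2] for x in q]).astype(np.float32)*1000; print(len(q),q.min(0),q.max(0),cv2.minAreaRect(g))
save(w,"w1c.png",(232,135,285,180),12)
```

```text
rod [0.5863553  0.31000645 0.06      ]
rod [0.60360718 0.22848671 0.06      ]
gland face [0.59538427 0.22839734 0.072     ] rail [0.47351244 0.23202749 0.03      ]
592 [241 145] [268 170]
110.0
487 [241 147] [268 170] ((404.0054016113281, 238.32821655273438), (23.752002716064453, 28.429677963256836), 86.37093353271484)
```

View pics/w1c.png

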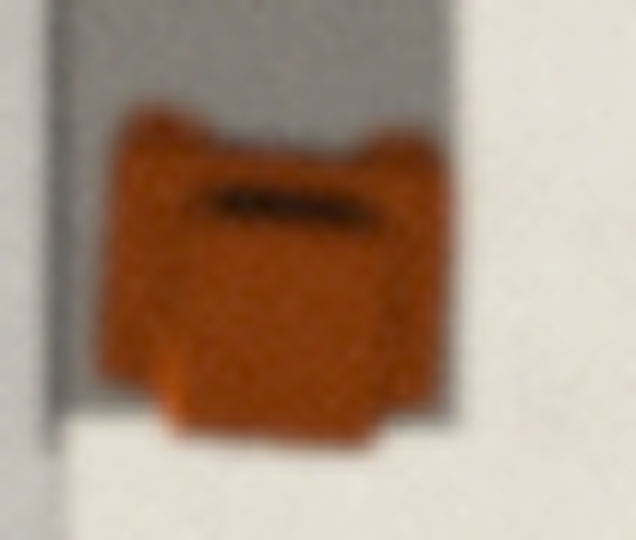

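Run:
```python
from h import *
s,w=wcam(); f=lambda u,v,z:wray(w,(232+u/12,135+v/12),z)
for q in[(277,335),(175,430),(370,440),(195,225),(375,232)]: print(f(*q,.0705).round(4))
rows([(.404,.236,.13,1.52,3),(.404,.236,.0445,1.52,4)],op=60)
```

```text
[0.4049 0.2344 0.0705]
[0.3961 0.2258 0.0705]
[0.4132 0.2251 0.0705]
[0.3976 0.244  0.0705]
[0.4133 0.2436 0.0705]
60 0.85 0.06 3.00 0.003 -0.001 0.021; 60 0.85 0.05 3.00 0.000 -0.000 0.021; 60 0.86 0.04 3.00 -0.000 -0.000 0.021; 60 0.00 -0.00 2.14 0.000 0.000 0.000; 60 0.00 -0.00 2.14 0.000 0.000 0.000; 60 0.00 -0.00 2.14 0.000 0.000 0.000; 60 0.00 -0.00 2.14 0.000 0.000 0.000
```

Emit:
{"name": "apply_moves", "arguments": {
  "motion": "60 0.8 0.1 3 0 0 0.02; 60 0.8 0.1 3 0 0 0.02; 60 0.8 0.1 3 0 0 0.02; 60 0 0 2.2 0 0 0; 60 0 0 2.2 0 0 0; 60 0 0 2.1 0 0 0; 60 0 0 1.5 0 0 0; 60 0 0 0 0 0 0; 0 0 0 0 0 0 0; 0 0 0 0 0 0 0; 0 0 0 0 0 0 0; 0 0 0 0 0 0 0; 0 0 0 0 0 0 0; 0 0 0 0 0 0 0",
  "force": 40
}}

```text
time: 5.5
tool_pos: [0.4053, 0.2346, 0.0488]
tool_rot: [3.141, -0.0, 1.525]
contact_force: [-0.3, -0.6, 3.7]
opening: 0.0195
grip_force: 40.0
```

Run:
```python
from h import *
rows([(.4053,.2346,.17,1.525,3),(.592,.265,.19,1.77,5)],op=0)
```

```text
0 0.00 -0.00 -4.04 0.000 -0.000 -0.000; 0 0.00 -0.00 -4.04 0.000 0.000 -0.000; 0 0.00 -0.00 -4.04 0.000 0.000 -0.000; 0 0.78 3.70 -0.40 -0.000 0.000 -0.049; 0 0.60 3.74 -0.40 0.000 0.000 -0.049; 0 0.41 3.76 -0.40 -0.000 0.000 -0.049; 0 0.23 3.78 -0.40 -0.000 0.000 -0.049; 0 0.04 3.78 -0.40 -0.000 0.000 -0.049
```

Emit:
{"name": "apply_moves", "arguments": {
  "motion": "0 0 0 -4 0 0 0; 0 0 0 -4 0 0 0; 0 0 0 -4 0 0 0; 0 0.8 3.7 -0.4 0 0 -0.05; 0 0.6 3.7 -0.4 0 0 -0.05; 0 0.4 3.8 -0.4 0 0 -0.05; 0 0.2 3.8 -0.4 0 0 -0.05; 0 0 3.8 -0.4 0 0 -0.05; 0 0 0 0 0 0 0; 0 0 0 0 0 0 0"
}}

```text
time: 6.75
tool_pos: [0.5914, 0.2646, 0.1878]
tool_rot: [-3.139, 0.0, 1.774]
contact_force: [-0.9, 0.3, -0.3]
opening: 0.0196
grip_force: 40.0
```

Run:
```python
from h import *
s,w=wcam(); print(s["time"],s["tool_pos"],s["tool_rot"],s["contact_force"],s["grip_force"],s["opening"])
for n in("rod","cylinder","clip"):
    for d in robot.search_frame(n,w)[:3]: print(n,np.round(d["centre"],3),round(d["score"],2),wproj(w,d["centre"]).round())
save(w,"w2.png",k=1.5)
for c in("scene","top"): 
    p=robot.read_camera(c)
    t=robot.trace("rod",p)
    if t: q=np.argwhere(t[0]["pixels"])[:,::-1].astype(np.float32); print(c,t[0]["score"],len(q),cv2.minAreaRect(q))
    if c=="top": save(p,"top2.png",(165,140,290,210),6)
```

```text
6.75 [0.59141006 0.26463516 0.18780985] [-3.13937726e+00  2.16902783e-04  1.77439223e+00] [-0.89923368  0.33567593 -0.28454543] 39.9604332447052 0.019565747973076694
rod [0.588 0.28  0.068] 0.75 [252. 177.]
cylinder [0.588 0.279 0.012] 0.56 [253. 166.]
clip [0.588 0.268 0.196] 0.92 [247. 250.]
scene 0.66 257 ((190.2705535888672, 215.43899536132812), (9.68249225616455, 27.759910583496094), 55.491477966308594)
```

View pics/w2.png

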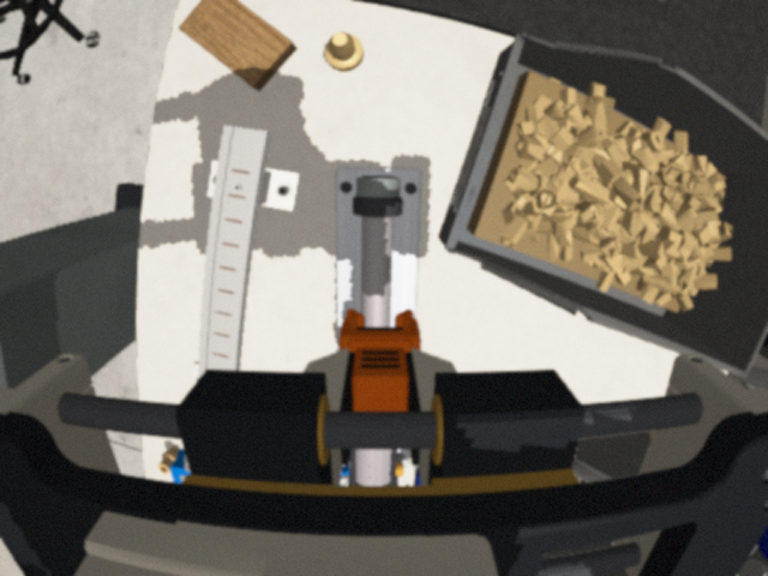

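The wrist view shows the clip in hand (top 380,370) above the rod, which runs almost vertically at x≈376 (1.5x), with the rod eye at (378,195). Next I'll measure the rod edges.

Run:
```python
from h import *
s,w=wcam(); g=cv2.GaussianBlur(cv2.cvtColor(w["img"],cv2.COLOR_RGB2GRAY),(3,3),0).astype(float)
T=Ro.from_euler("xyz",s["tool_rot"]); P=[]
for v in range(146,206,6):
    gr=np.gradient(g[v]); 
    if v<150 : print(g[v,236:266].astype(int))
    a=238+np.argmin(gr[236:248])-2; b=255+np.argmax(gr[255:268])
    m=(a+b)/2; X=wray(w,(m,v),.06); t=T.inv().apply(X-s["tool_pos"]); P.append(np.r_[X[:2],t[:2]]); print(v,a,b,X.round(4),t.round(4))
P=np.array(P); print(np.polyfit(P[:,2],P[:,3],1)); print(w["cx"],w["cy"])
hsv=cv2.cvtColor(w["img"],cv2.COLOR_RGB2HSV); m=cv2.inRange(hsv,(5,170,40),(18,255,255));m[:,:215]=0;m[:,290:]=0;m[:200]=0
for v in range(206,276,5):
    c=np.where(m[v])[0]; 
    if len(c): print(v,c.min(),c.max())
```

```text
[133 134 130 120 107  95  91  91  93  94  96  98 100 100  99  98  96  99
 112 132 151 158 153 142 133 130 131 134 135 136]
146 240 255 [0.5784 0.3072 0.06  ] [ 0.0442 -0.0049  0.129 ]
152 240 256 [0.5801 0.3015 0.06  ] [ 0.0384 -0.0044  0.129 ]
158 240 257 [0.5817 0.2958 0.06  ] [ 0.0324 -0.004   0.129 ]
164 240 256 [0.5824 0.2899 0.06  ] [ 0.0265 -0.0045  0.129 ]
170 239 259 [0.5846 0.2842 0.06  ] [ 0.0205 -0.0035  0.129 ]
176 239 259 [0.5858 0.2783 0.06  ] [ 0.0144 -0.0035  0.129 ]
182 239 259 [0.587  0.2723 0.06  ] [ 0.0083 -0.0035  0.129 ]
188 239 259 [0.5883 0.2662 0.06  ] [ 0.0021 -0.0036  0.129 ]
194 239 259 [0.5895 0.2601 0.06  ] [-0.0041 -0.0036  0.129 ]
200 238 259 [0.5903 0.2538 0.06  ] [-0.0104 -0.0041  0.129 ]
[-0.01743108 -0.00366212]
253.08593133010345 198.3445804028678
211 231 273
216 229 276
221 228 277
226 227 278
231 227 278
236 236 270
241 236 271
246 235 272
251 234 272
256 234 272
261 234 272
266 234 272
271 234 272
```

View pics/top2.png

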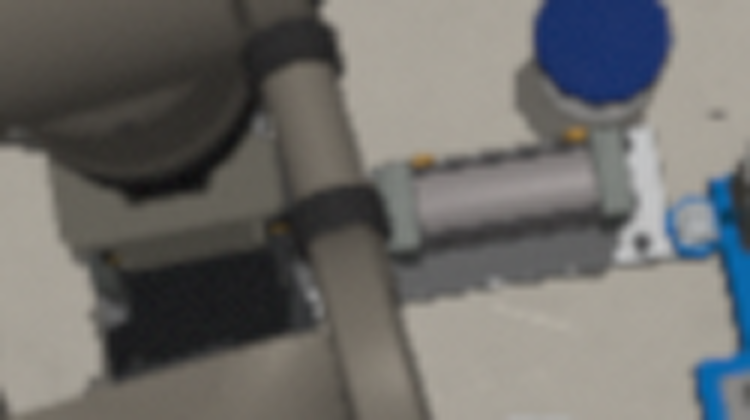

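Emit:
{"name": "apply_moves", "arguments": {
  "motion": "0 0.2 -0.3 2.5 0 0 0; 0 0 -0.1 2.5 0 0 0; 0 0 0 1.5 0 0 0; 0 0 0 0.8 0 0 0; 0 0 0 0 0 0 0; 0 0 0 0 0 0 0"
}}

```text
time: 7.95
tool_pos: [0.5886, 0.2661, 0.1166]
tool_rot: [3.14, -0.0, 1.775]
contact_force: [-0.3, 0.1, -1.3]
opening: 0.0198
grip_force: 40.0
```

Run:
```python
from h import *
s,w=wcam(); print(s["contact_force"],s["torque"])
ims=[cv2.resize(w["img"][130:260,190:320],None,fx=3,fy=3)]
p=robot.read_camera("scene"); ims.append(cv2.resize(p["img"][150:280,120:250],None,fx=3,fy=3,interpolation=2))
cv2.imwrite("pics/m3.png",np.hstack(ims)[:,:,::-1])
```

```text
[-0.3389428   0.12386187 -1.26752803] [-0.00696328 -0.07022143  0.0062747 ]
```

View pics/m3.png

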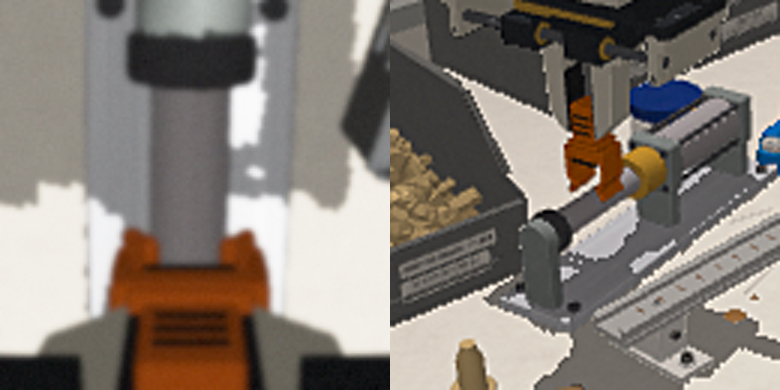

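The clip is centred on the rod (both at column ≈190 left, 595 right) and clear of the gland. Pressing slowly now.

Emit:
{"name": "apply_moves", "arguments": {
  "motion": "0 0 0 0.3 0 0 0; 0 0 0 0.3 0 0 0; 0 0 0 0.1 0 0 0; 0 0 0 0.1 0 0 0; 0 0 0 0.1 0 0 0; 0 0 0 0.1 0 0 0; 0 0 0 0.1 0 0 0; 0 0 0 0 0 0 0",
  "force": 50
}}

```text
time: 9.05
tool_pos: [0.589, 0.2662, 0.1072]
tool_rot: [3.138, -0.0, 1.775]
contact_force: [-1.7, -1.0, 11.8]
opening: 0.0196
grip_force: 50.0
```

Emit:
{"name": "apply_moves", "arguments": {
  "motion": "0 0 0 0.1 0 0 0; 0 0 0 0.1 0 0 0; 0 0 0 0.1 0 0 0; 0 0 0 0 0 0 0; 0 0 0 0 0 0 0"
}}

```text
time: 9.68
tool_pos: [0.5887, 0.2663, 0.1035]
tool_rot: [3.139, -0.0, 1.775]
contact_force: [-2.3, 0.3, 8.2]
opening: 0.0196
grip_force: 50.0
```

Emit:
{"name": "apply_moves", "arguments": {
  "motion": "0 0 0 0.1 0 0 0; 0 0 0 0.1 0 0 0; 0 0 0 0 0 0 0; 0 0 0 0 0 0 0"
}}

```text
time: 10.18
tool_pos: [0.5886, 0.2662, 0.101]
tool_rot: [3.14, -0.0, 1.775]
contact_force: [-0.7, 0.5, 5.8]
opening: 0.0195
grip_force: 50.0
```

Emit:
{"name": "apply_moves", "arguments": {
  "motion": "0 0 0 0.1 0 0 0; 0 0 0 0.1 0 0 0; 0 0 0 0 0 0 0; 0 0 0 0 0 0 0"
}}

```text
time: 10.68
tool_pos: [0.5881, 0.266, 0.0973]
tool_rot: [-3.141, 0.0, 1.775]
contact_force: [0.4, 0.7, 0.1]
opening: 0.0193
grip_force: 50.0
```

Emit:
{"name": "apply_moves", "arguments": {
  "motion": "0 0 0 0.1 0 0 0; 0 0 0 0.1 0 0 0; 0 0 0 0.1 0 0 0; 0 0 0 0 0 0 0; 0 0 0 0 0 0 0"
}}

```text
time: 11.3
tool_pos: [0.5878, 0.2658, 0.094]
tool_rot: [-3.141, 0.0, 1.775]
contact_force: [3.1, 0.9, -7.1]
opening: 0.0194
grip_force: 50.0
```

Emit:
{"name": "apply_moves", "arguments": {
  "motion": "0 0 0 0.1 0 0 0; 0 0 0 0.05 0 0 0; 0 0 0 0 0 0 0; 0 0 0 0 0 0 0"
}}

```text
time: 11.8
tool_pos: [0.588, 0.2659, 0.0931]
tool_rot: [-3.141, 0.0, 1.775]
contact_force: [1.8, 0.8, -4.6]
opening: 0.0196
grip_force: 50.0
```

Emit:
{"name": "apply_moves", "arguments": {
  "motion": "0 0 0 0.1 0 0 0; 0 0 0 0 0 0 0; 0 0 0 0 0 0 0"
}}

```text
time: 12.18
tool_pos: [0.5882, 0.266, 0.0924]
tool_rot: [3.141, 0.0, 1.775]
contact_force: [1.8, 1.1, -1.9]
opening: 0.0195
grip_force: 50.0
```

Emit:
{"name": "apply_moves", "arguments": {
  "motion": "0 0 0 0.1 0 0 0; 0 0 0 0 0 0 0; 0 0 0 0 0 0 0"
}}

```text
time: 12.55
tool_pos: [0.5883, 0.266, 0.0923]
tool_rot: [3.14, 0.0, 1.775]
contact_force: [-1.5, -1.6, 5.8]
opening: 0.0194
grip_force: 50.0
```

Emit:
{"name": "apply_moves", "arguments": {
  "motion": "0 -0.2 0 0 0 0 0; 0 -0.2 0 0 0 0 0; 0 -0.2 0 0 0 0 0; 0 -0.2 0 0 0 0 0; 0 -0.2 0 0 0 0 0; 0 -0.2 0 0 0 0 0; 0 0 0 0 0 0 0"
}}

```text
time: 13.42
tool_pos: [0.5903, 0.256, 0.0923]
tool_rot: [3.14, -0.003, 1.775]
contact_force: [-2.4, 4.6, 5.1]
opening: 0.0199
grip_force: 50.0
```

Run:
```python
from h import *
p=robot.read_camera("scene"); save(p,"s4.png",(150,160,250,240),7); print(robot.observe()["torque"])
```

```text
[0.9467015  0.32411132 0.01495181]
```

View pics/s4.png

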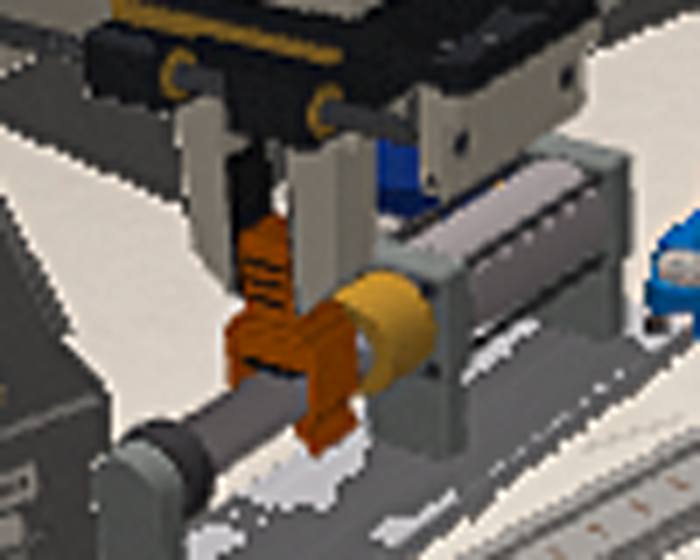

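The clip sits on the rod with its pad down and stands upright. The gland (about 390,330 in the crop) is still a gap ahead.

Emit:
{"name": "apply_moves", "arguments": {
  "motion": "0 -0.2 0 0 0 0 0; 0 -0.2 0 0 0 0 0; 0 -0.2 0 0 0 0 0; 0 -0.2 0 0 0 0 0; 0 0 0 0 0 0 0"
}}

```text
time: 14.1
tool_pos: [0.5918, 0.2482, 0.0923]
tool_rot: [3.141, -0.003, 1.775]
contact_force: [-3.6, 4.9, 6.1]
opening: 0.0193
grip_force: 50.0
```

Emit:
{"name": "apply_moves", "arguments": {
  "motion": "0 -0.1 0 0 0 0 0; 0 -0.1 0 0 0 0 0; 0 -0.1 0 0 0 0 0; 0 -0.1 0 0 0 0 0; 0 0 0 0 0 0 0"
}}

```text
time: 14.72
tool_pos: [0.5925, 0.2444, 0.0923]
tool_rot: [3.141, -0.003, 1.775]
contact_force: [-3.3, 5.7, 6.7]
opening: 0.0196
grip_force: 50.0
```

Emit:
{"name": "apply_moves", "arguments": {
  "motion": "0 -0.1 0 0 0 0 0; 0 -0.1 0 0 0 0 0; 0 -0.1 0 0 0 0 0; 0 0 0 0 0 0 0"
}}

```text
time: 15.22
tool_pos: [0.593, 0.2415, 0.0923]
tool_rot: [3.141, -0.003, 1.775]
contact_force: [-3.5, 5.9, 4.9]
opening: 0.0199
grip_force: 50.0
```

Emit:
{"name": "apply_moves", "arguments": {
  "motion": "0 -0.1 0 0 0 0 0; 0 -0.1 0 0 0 0 0; 0 -0.1 0 0 0 0 0; 0 0 0 0 0 0 0"
}}

```text
time: 15.72
tool_pos: [0.5933, 0.2403, 0.0923]
tool_rot: [3.141, -0.006, 1.775]
contact_force: [-3.8, 11.2, 6.1]
opening: 0.0195
grip_force: 50.0
```

Emit:
{"name": "apply_moves", "arguments": {
  "motion": "0 -0.1 0 0 0 0 0; 0 0 0 0 0 0 0; 0 0 0 0 0 0 0; 0 0 0 0 0 0 0"
}}

```text
time: 16.23
tool_pos: [0.5933, 0.2402, 0.0923]
tool_rot: [3.14, -0.007, 1.775]
contact_force: [-4.1, 14.6, 4.9]
opening: 0.0194
grip_force: 50.0
```

Emit:
{"name": "apply_moves", "arguments": {
  "motion": "0 0.1 0 0 0 0 0; 0 0.1 0 0 0 0 0; 0 0.1 0 0 0 0 0; 0 0 0 0 0 0 0; 45 0 0 0 0 0 0; 45 0 0 0 0 0 0; 45 0 0 0 0 0 0; 45 0 0 0 0 0 0; 45 0 0 -1 0 0 0; 45 0 0 -2 0 0 0; 45 0 0 -3 0 0 0; 45 0 0 -4 0 0 0; 45 2 0 -3 0 0 0; 45 4 0 0 0 0 0; 45 0 0 0 0 0 0"
}}

```text
time: 18.1
tool_pos: [0.5809, 0.2996, 0.2223]
tool_rot: [3.14, -0.001, 1.778]
contact_force: [-0.5, 0.1, 0.4]
opening: 0.0413
grip_force: 0.0
```

Run:
```python
from h import *
p=robot.read_camera("scene"); w=robot.read_camera("wrist")
a=cv2.resize(p["img"][165:235,160:250],(540,420),interpolation=2); save(p,"s5a.png",(160,165,250,235),4); 
b=cv2.resize(w["img"][192:384,150:362],(463,420))
cv2.imwrite("pics/m5.png",cv2.resize(np.hstack([a,b])[:,:,::-1],(800,335)))
```

```text
(no output)
```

View pics/m5.png

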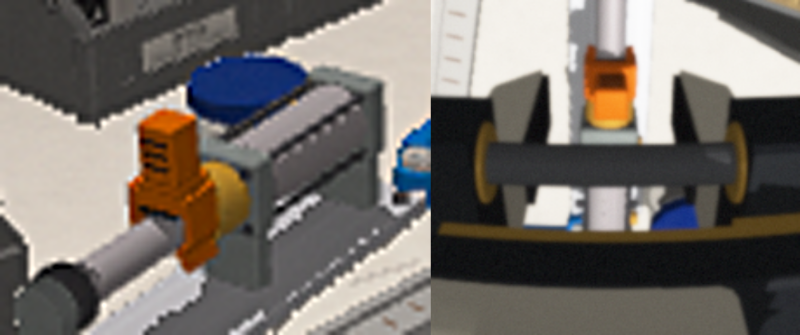

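The clip sits upright on the rod, flush against the gland in both views (left about 175,195; right about 610,85), and the gripper is clear of it.

```bash
python3 -c "
from cell import robot
print(robot.hand_in())"
```

```text
the job is handed in; nothing more can be done
None
```

The orange clip is snapped onto the rod, pushed flush against the gland and released, with the gripper clear; I handed the job in at about 18 s, and no verdict came back.

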